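Thread the pressing plate onto the guide rod and press the book block

TASK

Pick up the aluminium pressing plate by its wooden grip, thread its drilled hole over the jig's tall guide rod and slide it down, pushing the brass collar ahead of it, level and without jamming or dropping it, until it lies flat and square on the book block, the grip over the middle of the block. Then press it straight down with a steady push of about 17 N for a second so the block settles, never more than 25 N on the block nor forcing it hard against the rod, and let go, leaving the plate on the block and everything else on the bench where it was.

Things in the scene. Friction and masses are not known exactly. Their poses are not given: they have to be found in the camera images.
- press: pressing jig, fixed to the bench on its left or right, turned up to 0.45 rad: a green base 200 x 140 x 25 mm. Origin on the bench directly below the middle of the book block; +x runs from there to the guide rod (85 mm away), z up. The base reaches from x = -80 to +120 mm.
- guide_rod: steel rod, vertical, 14 mm in diameter, 145 mm long with a 1 mm chamfer at its flat top; origin at its foot on the base's upper face (25 mm above the bench), so its top is 170 mm above the bench
- rod_tip (a point): centre of the guide rod's flat top
- bed: sprung wooden bed, 118 x 104 x 6 mm, origin mid-underside, axes as the jig. Fixed on its middle is a book block (cream, red top, 112 x 92 mm) whose height is not measured and differs each time: its top is 44 to 70 mm above the bench. They sink together under load: none below about 8 N, then 4 N more per mm, at most 8 mm; a stiff slide mostly keeps them where they were pressed to.
- platen: aluminium pressing plate, loose, flat on the bench: 205 x 100 x 10 mm, 0.35 to 0.6 kg. Origin on its underside directly below the middle of its grip; +x runs to the drilled hole (85 mm away), z up; it reaches from x = -95 to +110 mm. The grip is an upright wooden block 60 mm along x, 22 mm along y, 10 to 56 mm above the underside: pinch it across the 22 mm.
- collar: brass friction collar around the rod, 26 mm outside, 10 mm high, origin mid-underside; starts 70 to 105 mm above the rod's foot. The plate pushes it down ahead of itself; it slides with a steady drag of about 3.5 N and stays where it is left, so it pushes up at the hole, not under the grip, and tries to tip the plate.
- hole (a point): centre of the drilled hole at the platen's underside. The hole is 15.5 mm wide and goes straight through the plate and through a brass bush (28 mm outside) that stands 22 mm above the plate, 32 mm of bore in all: on the 14 mm rod it binds if the plate tilts more than about 0.05 rad.
- glue_jar: bystander: white jar with a lid, 72 mm across, 100 mm high; to be left where it is
- spare_book: bystander: green bound book lying flat, 150 x 210 x 32 mm; to be left where it is
- tape_roll: bystander: yellow tape roll lying flat, 100 mm across, 24 mm high; to be left where it is
- bone_folder: bystander: flat ivory-white folding stick, 140 x 22 x 6 mm; to be left where it is
- awl: bystander: long-handled hand tool lying flat, origin midway along it; to be left where it is
- glue_brush: bystander: glue brush lying flat; to be left where it is
- spare_board: bystander: brown card board 140 x 100 x 8 mm with one hole, not part of this job; to be left where it is
Things that resemble listed ones, but are neither listed nor needed, are in the scene too. Leave any purple look-alike of the press alone. What is shaped like the platen but turquoise is not meant.

How it is judged:
By the outcome, as a careful person would: the job done as asked, in the order asked, and still so for the second after the job is handed in, with the robot touching nothing.
It also fails if it takes over 70 s, if anything falls off the work surface, if the arm or the gripper's body presses on something with over 40 N, if the wrist force passes 120 N, or if a joint passes its speed limit or range.

ROBOT

A 6-joint arm with a two-finger parallel gripper is mounted at the origin on the work surface. World frame = base frame: x ahead of the robot, y to its left, z up, the work surface at z = 0. Lengths are in m, angles in rad, forces in N, time in s.
With the tool pointing down it reaches from about 0.325 to 0.85 m from the base axis. Payload 4.4 kg.
Tool frame: the origin (TCP) lies at the very end of the fingers, on their centre line; the grasp point (between the pads) lies 19 mm behind it (robot.hold_point_z is the distance from the TCP to the grasp point, in m); z points along the fingers, y is the direction in which the jaws open and shut (so a half turn about z gives the same grasp; the last joint's range is limited). The gripper opens to 94 mm and grips with 3 to 60 N. Pads are 16 mm wide; open, the fingers measure 119 mm over their backs; the gripper's body (75 mm by 177 mm) begins 78 mm behind the grasp point.
Start: joints at [-1.323, 0.207, 1.542, -0, 1.393, -0.15], TCP at [0.223, -0.53, 0.205] pointing down, gripper open.
Joint ranges: [-2.73, 2.73], [-0.86, 2.22], [0.23, 2.46], [-1.11, 4.25], [0.08, 2.63], [-2.82, 2.82]. Speed limits (rad/s): [2.79, 2.79, 3.14, 3.14, 3.14, 3.14].

INTERFACE

Orientations are given as a unit quaternion [w, x, y, z].
In Python, from plant import robot gives the robot as it stands. The module is installed in compiled form; this text tells all that it offers.
- The arm moves only by the tool move_arm, never from a script. Its argument "rows" is a list of rows, each a list of 3 entries, a list of its own where there are three numbers: the shift along the tool's x, y, z in cm, then the turn about the tool's z in rad, then the finger opening in cm, from 0 to 9.4. A call has 1 to 10 rows; each row is the pose to reach, as a shift and turn from the pose measured when the call began, along the tool's axes at that moment; what a row does not reach only later rows make up. A row lasts 1/8 s, in which the tool goes at most 62.5 mm and 10.7 degrees, less where a joint would pass 70% of its speed; a pose out of reach is approached as far as the arm can. A call with a gripper value outside its range is refused whole. The fingers move at their own pace and stop on an object; "force" is the grip in N (left out, the last holds). Time passes only in rows, so rows that repeat a pose let the fingers close. It gives the time, the measured TCP pose, the force and the opening at its end, in the units of the state.
- robot.sense(): the state, without advancing time (a new reading comes with each control period).
- robot.capture(name): name is "side" or "top" or "wrist"; returns a dict with "color" (384x512x3 uint8, red, green, blue), "K" (3x3 intrinsics, pixels), "cam_to_world" (4x4, takes a point from camera to world coordinates). Camera axes: x right, y up, looking along -z (the intrinsics and any distortion apply to the point x, -y, -z); pixel columns grow to the right and rows downward; lengths in m; the calibration is good to about 2 mm. A picture is of the moment at which its call begins. There is no depth.
- robot.sign_off(): hands the job in, once; it reports no verdict.
The state is a dict: "t": time; "joints": joint angles; "qvel": joint speeds; "joint_torque": joint torques, N m; "tool_pos": TCP position; "eef_rot": TCP orientation; "force": force on the tool from outside, world axes, zero at the start; "torque": the same for the moment, N m; "grip_width": finger opening in m.
Only numpy, scipy, OpenCV 4.12 (cv2) and the standard library are available. Lean on these libraries where they do the work, as an engineer would, in place of code of your own. Each camera call takes 0.05 s, during which the arm holds its last target.

## Working session

There is one attempt and no reset: what is moved stays moved. The work goes in short steps, Python scripts to look and compute and a tool call to move; the robot and the scene stay as the last step left them, time stands still between calls to the robot, and variables do not carry over. Pictures are saved under pics/ and viewed, and the job is handed in when it is done.

Besides the shell and the picture viewer there is one more tool, called after "Emit:" as name(argument=value, ...) on one line, values as JSON. move_arm: Moves the arm, as the interface text tells. Its arguments: {"type":"object","properties":{"rows":{"type":"array","items":{"type":"array"}},"force":{"type":"number"}},"required":["rows"]}

```bash
mkdir -p pics
python3 - <<'E'
from plant import robot
import cv2, numpy as np
for n in ["top","side","wrist"]:
    c=robot.capture(n)
    cv2.imwrite(f"pics/{n}0.png",c["color"][:,:,::-1])
    np.savez(f"{n}0.npz",**{k:np.array(v) for k,v in c.items()})
    print(n,list(c.keys()),np.round(c["K"],1).tolist(),np.round(c["cam_to_world"],3).tolist())
s=robot.sense();print({k:np.round(v,3).tolist() for k,v in s.items()},robot.hold_point_z)
E
```

```text
top ['color', 'K', 'cam_to_world'] [[357.3, 0.0, 260.3], [0.0, 357.3, 186.0], [0.0, 0.0, 1.0]] [[-0.026, 0.998, -0.052, 0.464], [-0.999, -0.027, -0.024, -0.021], [-0.025, 0.051, 0.998, 1.258], [0.0, 0.0, 0.0, 1.0]]
side ['color', 'K', 'cam_to_world'] [[412.8, 0.0, 256.8], [0.0, 412.8, 195.3], [0.0, 0.0, 1.0]] [[-0.804, 0.444, -0.397, -0.016], [-0.595, -0.582, 0.555, 0.734], [0.015, 0.682, 0.731, 1.105], [0.0, 0.0, 0.0, 1.0]]
wrist ['color', 'K', 'cam_to_world'] [[289.3, 0.0, 256.3], [0.0, 289.3, 190.7], [0.0, 0.0, 1.0]] [[0.387, 0.888, 0.25, 0.295], [-0.922, 0.373, 0.102, -0.499], [-0.002, -0.27, 0.963, 0.383], [0.0, 0.0, 0.0, 1.0]]
{'t': 0.15, 'joints': [-1.323, 0.207, 1.543, -0.0, 1.393, -0.151], 'qvel': [0.001, -0.002, -0.003, -0.002, 0.0, -0.001], 'joint_torque': [-0.0, -37.131, -28.181, 0.07, 0.033, -0.0], 'tool_pos': [0.223, -0.53, 0.205], 'eef_rot': [-0.001, 0.98, 0.198, -0.0], 'force': [-0.249, -0.315, 0.297], 'torque': [-0.03, 0.024, -0.007], 'grip_width': 0.094} 0.0188
```

View pics/top0.png

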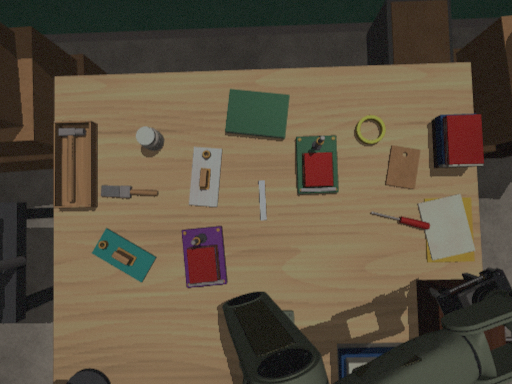

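View pics/side0.png

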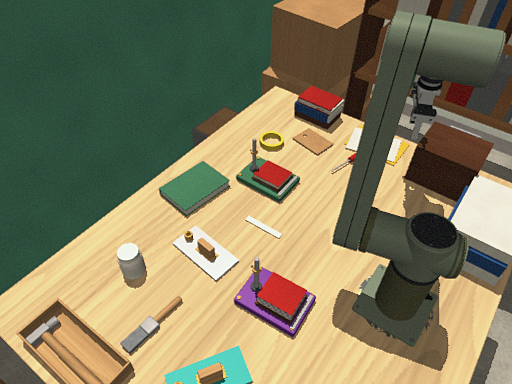

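View pics/wrist0.png

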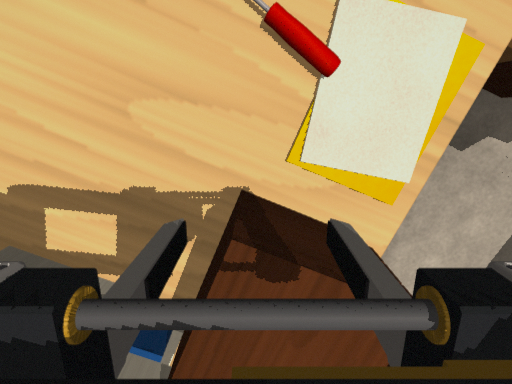

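Candidates: for the platen, the pale aluminium plate at top (205,177) or the turquoise look-alike at (124,255). For the press, the green jig at (317,165) or the purple one at (204,257). I choose the aluminium plate and the green jig, and will check both in close crops.

```bash
cat > h.py <<'E'
import numpy as np, cv2
def load(n): 
    d=np.load(n+".npz"); return d["color"],d["K"],d["cam_to_world"]
def proj(P,K,T):
    P=np.atleast_2d(P); c=(P-T[:3,3])@T[:3,:3]; c=c*[1,-1,-1]; u=c@K.T; return u[:,:2]/u[:,2:]
def ray(px,K,T,z):
    p=np.linalg.inv(K)@[px[0],px[1],1]; d=T[:3,:3]@(p*[1,-1,-1]); o=T[:3,3]; return o+d*(z-o[2])/d[2]
def crop(img,x,y,w,h,s,fn):
    c=img[y:y+h,x:x+w,::-1]; cv2.imwrite(fn,cv2.resize(c,None,fx=s,fy=s,interpolation=cv2.INTER_CUBIC))
E
python3 - <<'E'
from h import *
t=load("top0")[0];s=load("side0")[0]
a=cv2.resize(t[140:215,180:230],None,fx=7,fy=7,interpolation=cv2.INTER_CUBIC)
b=cv2.resize(t[125:200,290:345],None,fx=7,fy=7,interpolation=cv2.INTER_CUBIC)
cv2.imwrite("pics/c1.png",np.hstack([a,b])[:,:,::-1])
a=cv2.resize(s[220:285,165:245],None,fx=5,fy=5,interpolation=cv2.INTER_CUBIC)
b=cv2.resize(s[135:200,230:310],None,fx=5,fy=5,interpolation=cv2.INTER_CUBIC)
cv2.imwrite("pics/c2.png",np.hstack([a,b])[:,:,::-1])
E
```

```text
(no output)
```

View pics/c1.png

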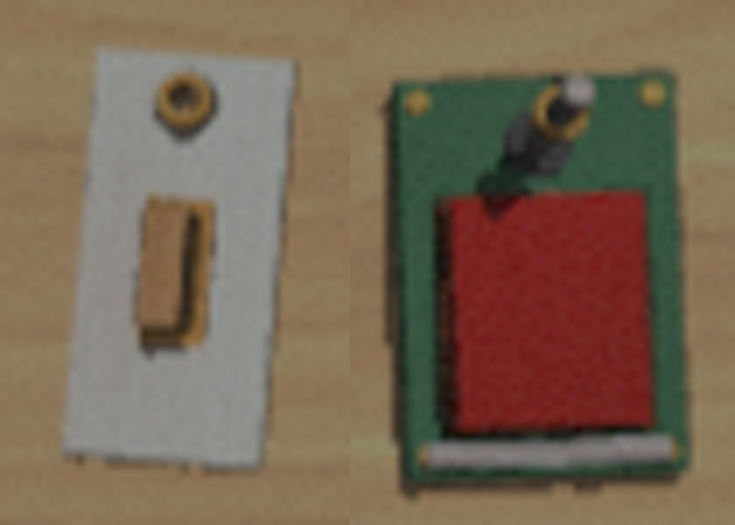

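View pics/c2.png

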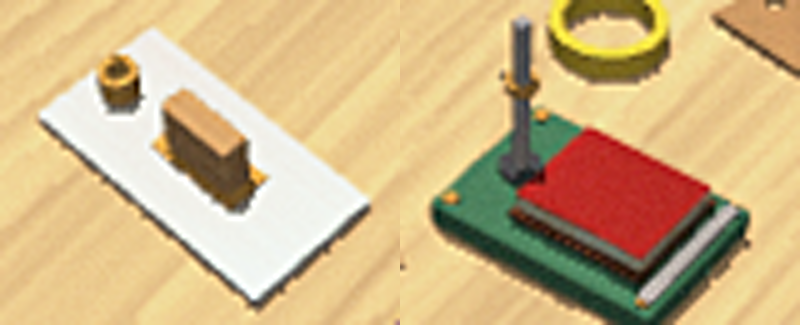

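```bash
cat > fit.py <<'E'
from h import *
from scipy.optimize import least_squares
_,Kt,Tt=load("top0");_,Ks,Ts=load("side0")
def cv(c,off,s): return (np.array(c,float)+.5)/s-.5+off
a=lambda L:cv(L,(180,140),7); b=lambda L:cv(L,(290,125),7); c=lambda L:cv(L,(165,220),5); d=lambda L:cv(L,(230,135),5)
mm=.001
def W(p,pts):
    pts=np.array(pts,float); R=np.array([[np.cos(p[2]),-np.sin(p[2])],[np.sin(p[2]),np.cos(p[2])]])
    return np.c_[pts[:,:2]@R.T+p[:2],pts[:,2]]
pc=[[.110,.05,.01],[.110,-.05,.01],[-.095,-.05,.01],[-.095,.05,.01]]
top_m=pc+[[.085,0,.032]]+[[.03,.011,.056],[.03,-.011,.056],[-.03,-.011,.056],[-.03,.011,.056]]
top_p=a([[98,50],[295,62],[262,468],[65,455],[187,97],[147,198],[190,208],[180,328],[137,322]])
side_m=pc+[[.085,0,.032]]; side_p=c([[40,120],[153,28],[370,207],[258,303],[118,65]])
def fp(p,o,use): 
    r=[]
    if 't' in use: r.append((proj(W(p,top_m),Kt,Tt)-top_p).ravel())
    if 's' in use: r.append((proj(W(p,side_m),Ks,Ts)-side_p).ravel())
    return np.concatenate(r)
for u in ["t","s","ts"]:
    r=least_squares(fp,[.5,.15,0],args=(0,u)); print("platen",u,np.round(r.x,4),np.round(np.abs(r.fun).max(),2))
def press(u):
    def f(p):
        z=p[3]; red=[[.056,.046,z],[.056,-.046,z],[-.056,-.046,z],[-.056,.046,z]]
        r=[]
        if 't' in u: r.append((proj(W(p,red+[[.085,0,.17]]),Kt,Tt)-b([[93,200],[292,193],[305,428],[110,428],[227,90]])).ravel())
        if 's' in u: r.append((proj(W(p,red+[[.085,0,.17]]),Ks,Ts)-d([[118,190],[190,130],[312,190],[242,263],[121,20]])).ravel())
        return np.concatenate(r)
    r=least_squares(f,[.5,-.15,0,.06]);print("press",u,np.round(r.x,4),np.round(r.fun,1));return r.x
for u in ["t","s","ts"]: p=press(u)
rt=W(p,[[.085,0,.17]])[0]
print("rod",rt, proj([rt],Kt,Tt),proj([rt],Ks,Ts), b([227,90]),d([121,20]))
print("rodtop indiv",ray(b([227,90]),Kt,Tt,.17),ray(d([121,20]),Ks,Ts,.17))
for z in (.095,.105,.115,.125,.135): print(z,(proj(W(p,[[.085,0,z]]),Ks,Ts)[0]-[230,135]+.5)*5)
E
python3 fit.py
```

```text
platen t [ 0.5604  0.2016 -0.0992] 0.52
platen s [ 0.5561  0.203  -0.107 ] 1.39
platen ts [ 0.559   0.2019 -0.1032] 1.63
press t [ 0.5778 -0.1884  0.0125  0.0568] [ 0.9 -0.1 -0.2 -0.2 -0.5 -0.6 -0.1  0.5 -0.1  0.3]
press s [ 0.5765 -0.1906 -0.0063  0.0507] [-0.4  0.8 -0.1 -0.5  0.1  0.1 -0.2 -0.4  0.6  0. ]
press ts [ 0.5773 -0.1895  0.0069  0.0513] [ 1.1  0.2 -0.1  0.3 -0.5 -0.3 -0.   0.6  0.4  0.5 -0.7  1.  -0.7 -0.5
 -0.3 -0.2 -0.3 -0.5  0.1  0.3]
rod [ 0.66226923 -0.18895097  0.17      ] [[322.4465245  137.89750911]] [[253.87939776 138.85332625]] [322.         137.42857143] [253.8 138.6]
rodtop indiv [ 0.66375569 -0.18764099  0.17      ] [ 0.66333675 -0.18990798  0.17      ]
0.095 [120.84930046 101.38067566]
0.105 [120.98460281  91.09902392]
0.115 [121.12121966  80.71748217]
0.125 [121.25917028  70.2345876 ]
0.135 [121.39847428  59.64884871]
```

Both crops confirm the choice. The pale metal plate has a bush and grip, with its hole end at the top of the image. The green jig has the rod, the collar and a red-topped block. I'll move above the plate's grip first.

```bash
cat > rel.py <<'E'
import numpy as np, sys
from plant import robot
from scipy.spatial.transform import Rotation as Ro
def rel(tgt,yaw):
    s=robot.sense(); q=s["eef_rot"]; R=Ro.from_quat([q[1],q[2],q[3],q[0]]).as_matrix()
    d=R.T@(np.array(tgt)-s["tool_pos"]); y=np.arctan2(R[1,0],R[0,0])
    print("t",round(s["t"],2),"pos",np.round(s["tool_pos"],4),"yaw",round(y,4),"tilt",np.round(R[:2,2],4),"F",np.round(s["force"],2),"T",np.round(s["torque"],2),"w",round(s["grip_width"],4),"j",np.round(s["joints"],2))
    dy=(yaw-y+np.pi)%(2*np.pi)-np.pi
    print("shift cm",np.round(d*100,2),"turn",round(-dy,4))
if __name__=="__main__":
    a=list(map(float,sys.argv[1:])); rel(a[:3],a[3])
E
python3 rel.py .559 .202 .22 -.103
```

```text
t 0.15 pos [ 0.2226 -0.5295  0.2046] yaw 0.3978 tilt [-0.0004  0.0017] F [-0.25 -0.31  0.3 ] T [-0.03  0.02 -0.01] w 0.094 j [-1.32  0.21  1.54 -0.    1.39 -0.15]
shift cm [ 59.35 -54.41  -1.44] turn 0.5008
```

Emit:
move_arm(rows=[[[4, -4, -3], 0.05, 9.4], [[8, -8, -4], 0.1, 9.4], [[12, -12, -4], 0.15, 9.4], [[16, -16, -4], 0.2, 9.4], [[20, -20, -4], 0.25, 9.4], [[24, -23, -4], 0.3, 9.4], [[28, -27, -4], 0.35, 9.4], [[32, -31, -4], 0.4, 9.4], [[36, -35, -4], 0.45, 9.4], [[40, -39, -4], 0.5, 9.4]])

```text
t: 1.4
tool_pos: [0.4406, -0.0132, 0.2453]
eef_rot: [-0.001, 0.999, -0.052, -0.0]
force: [0.7, -0.9, 0.2]
grip_width: 0.0943
```

```bash
python3 rel.py .559 .202 .17 -.103
```

```text
t 1.4 pos [ 0.4406 -0.0132  0.2453] yaw -0.1039 tilt [0.     0.0015] F [ 0.65 -0.94  0.18] T [ 0.    0.02 -0.02] w 0.0943 j [-0.23 -0.12  1.8   0.    1.46  1.45]
shift cm [  9.55 -22.62   7.56] turn -0.0009
```

Emit:
move_arm(rows=[[[2, -5, 1], 0, 9.4], [[4, -10, 3], 0, 9.4], [[6.5, -15, 5], 0, 9.4], [[8.5, -20, 7], 0, 9.4], [[9.5, -22.6, 7.5], 0, 9.4], [[9.5, -22.6, 7.5], 0, 9.4], [[9.5, -22.6, 7.5], 0, 9.4]])

```text
t: 2.28
tool_pos: [0.5581, 0.2011, 0.1705]
eef_rot: [-0.0, 0.999, -0.052, -0.0]
force: [0.2, 0.3, -0.3]
grip_width: 0.0944
```

```bash
python3 rel.py .559 .202 .17 -.103
python3 - <<'E'
from plant import robot
import cv2, numpy as np
from h import *
c=robot.capture("wrist")
np.savez("w1.npz",**{k:np.array(v) for k,v in c.items()})
crop(c["color"],0,0,512,384,1.5,"pics/w1.png")
from fit import W,top_m
print(np.round(proj(W([.559,.202,-.103],top_m),c["K"],c["cam_to_world"])*1.5,0).tolist())
E
```

```text
t 2.27 pos [0.5581 0.2011 0.1705] yaw -0.104 tilt [-0.0007  0.0008] F [ 0.16  0.29 -0.28] T [ 0.07 -0.04 -0.01] w 0.0944 j [0.2  0.27 1.53 0.   1.34 1.87]
shift cm [ 0.08 -0.09  0.05] turn -0.001
platen t [ 0.5604  0.2016 -0.0992] 0.52
platen s [ 0.5561  0.203  -0.107 ] 1.39
platen ts [ 0.559   0.2019 -0.1032] 1.63
press t [ 0.5778 -0.1884  0.0125  0.0568] [ 0.9 -0.1 -0.2 -0.2 -0.5 -0.6 -0.1  0.5 -0.1  0.3]
press s [ 0.5765 -0.1906 -0.0063  0.0507] [-0.4  0.8 -0.1 -0.5  0.1  0.1 -0.2 -0.4  0.6  0. ]
press ts [ 0.5773 -0.1895  0.0069  0.0513] [ 1.1  0.2 -0.1  0.3 -0.5 -0.3 -0.   0.6  0.4  0.5 -0.7  1.  -0.7 -0.5
 -0.3 -0.2 -0.3 -0.5  0.1  0.3]
rod [ 0.66226923 -0.18895097  0.17      ] [[322.4465245  137.89750911]] [[253.87939776 138.85332625]] [322.         137.42857143] [253.8 138.6]
rodtop indiv [ 0.66375569 -0.18764099  0.17      ] [ 0.66333675 -0.18990798  0.17      ]
0.095 [120.84930046 101.38067566]
0.105 [120.98460281  91.09902392]
0.115 [121.12121966  80.71748217]
0.125 [121.25917028  70.2345876 ]
0.135 [121.39847428  59.64884871]
[[315.0, 118.0], [452.0, 118.0], [442.0, 372.0], [326.0, 372.0], [384.0, 153.0], [367.0, 236.0], [400.0, 236.0], [399.0, 319.0], [368.0, 319.0]]
```

View pics/w1.png

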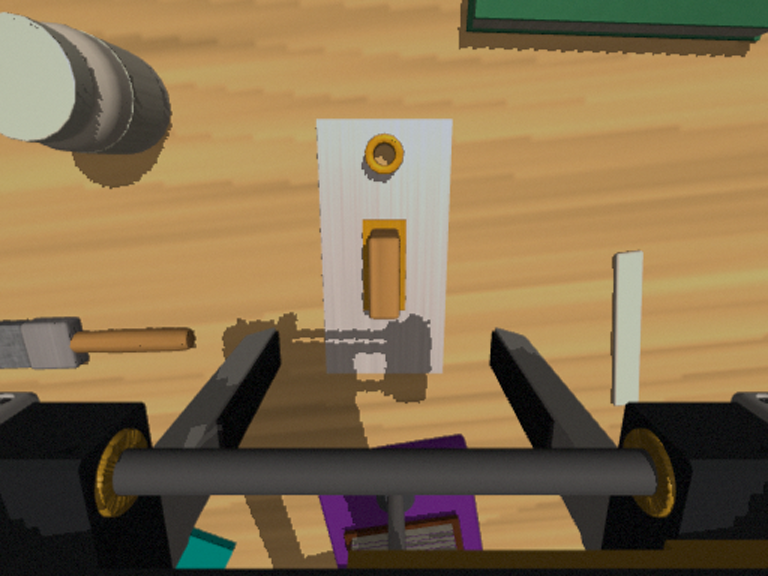

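The plate fit matches the wrist view to about 1 px: predicted corners (315,118), (452,118), (442,372) and (326,372), bush (384,153). Descending to grasp.

Emit:
move_arm(rows=[[[0.1, -0.1, 4], 0, 9.4], [[0.1, -0.1, 8], 0, 7], [[0.1, -0.1, 12], 0, 6], [[0.1, -0.1, 15.4], 0, 5], [[0.1, -0.1, 15.5], 0, 5], [[0.1, -0.1, 15.5], 0, 5], [[0.1, -0.1, 15.5], 0, 5]])

```text
t: 3.2
tool_pos: [0.5613, 0.202, 0.0183]
eef_rot: [-0.001, 0.999, -0.053, 0.002]
force: [-0.2, 0.0, 0.4]
grip_width: 0.0498
```

```bash
sed -i 's/^for u/if __name__=="__main__":\n  pass\nfor u/' fit.py; python3 rel.py .559 .202 .016 -.103
python3 - <<'E'
from plant import robot
from h import *
c=robot.capture("wrist")
crop(c["color"],0,0,512,384,1.5,"pics/w2.png")
E
```

```text
t 3.2 pos [0.5613 0.202  0.0183] yaw -0.1051 tilt [0.0043 0.0019] F [-0.18  0.04  0.38] T [ 0.05  0.02 -0.02] w 0.0498 j [0.2  0.46 1.63 0.   1.05 1.88]
shift cm [-0.23  0.03  0.23] turn -0.0021
```

View pics/w2.png

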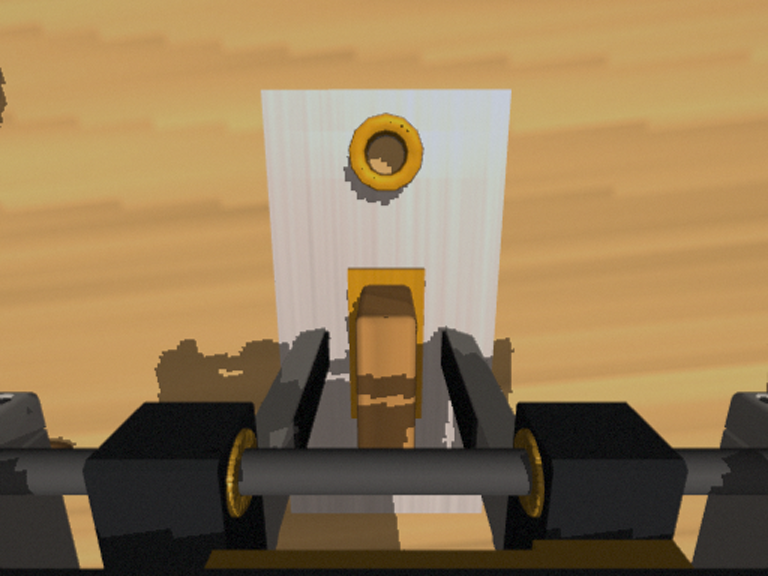

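The fingers straddle the grip. I'll let the arm settle and then close.

Emit:
move_arm(rows=[[[-0.2, 0, 0.3], 0, 5], [[-0.2, 0, 0.3], 0, 5], [[-0.2, 0, 0.3], 0, 5], [[-0.2, 0, 0.3], 0, 5]])

```text
t: 3.75
tool_pos: [0.559, 0.2024, 0.0151]
eef_rot: [-0.001, 0.999, -0.052, 0.002]
force: [0.3, 0.4, 0.0]
grip_width: 0.0497
```

```bash
python3 rel.py .559 .202 .016 -.103
```

```text
t 3.75 pos [0.559  0.2024 0.0151] yaw -0.1048 tilt [0.0038 0.0018] F [0.27 0.4  0.02] T [-0.01  0.01 -0.05] w 0.0497 j [0.2  0.46 1.64 0.   1.04 1.88]
shift cm [ 0.    0.04 -0.09] turn -0.0018
```

Emit:
move_arm(rows=[[[0, 0, 0], 0, 2], [[0, 0, 0], 0, 1], [[0, 0, 0], 0, 1], [[0, 0, 0], 0, 1], [[0, 0, 0], 0, 1], [[0, 0, 0], 0, 1]], force=60)

```text
t: 4.5
tool_pos: [0.559, 0.2022, 0.0151]
eef_rot: [-0.001, 0.999, -0.052, 0.002]
force: [0.3, -0.3, -0.2]
grip_width: 0.0219
```

```bash
python3 rel.py .559 .202 .06 -.103
```

```text
t 4.5 pos [0.559  0.2022 0.0151] yaw -0.1047 tilt [0.0037 0.0014] F [ 0.3  -0.29 -0.24] T [-0.34  0.02 -0.04] w 0.0219 j [0.2  0.46 1.64 0.   1.04 1.88]
shift cm [ 0.02  0.01 -4.49] turn -0.0017
```

Gripped at 21.9 mm, as expected. Lifting gently.

Emit:
move_arm(rows=[[[0, 0, -1], 0, 1], [[0, 0, -2.5], 0, 1], [[0, 0, -5], 0, 1], [[0, 0, -8], 0, 1], [[0, 0, -11], 0, 1], [[0, 0, -14], 0, 1], [[0, 0, -17], 0, 1], [[0, 0, -19], 0, 1], [[0, 0, -19], 0, 1], [[0, 0, -19], 0, 1]])

```text
t: 5.75
tool_pos: [0.5574, 0.2018, 0.2041]
eef_rot: [-0.001, 0.999, -0.052, 0.001]
force: [0.4, 0.2, -6.2]
grip_width: 0.0219
```

```bash
python3 rel.py .5773 -.1895 .22 .007
python3 - <<'E'
from plant import robot
from h import *
c=robot.capture("wrist")
np.savez("w3.npz",**{k:np.array(v) for k,v in c.items()})
crop(c["color"],0,0,512,384,1.5,"pics/w3.png")
E
```

```text
t 5.75 pos [0.5574 0.2018 0.2041] yaw -0.1047 tilt [0.0018 0.0011] F [ 0.43  0.16 -6.17] T [0.06 0.11 0.  ] w 0.0219 j [0.2  0.24 1.5  0.   1.4  1.88]
shift cm [ 6.07 38.7  -1.63] turn -0.1117
```

View pics/w3.png

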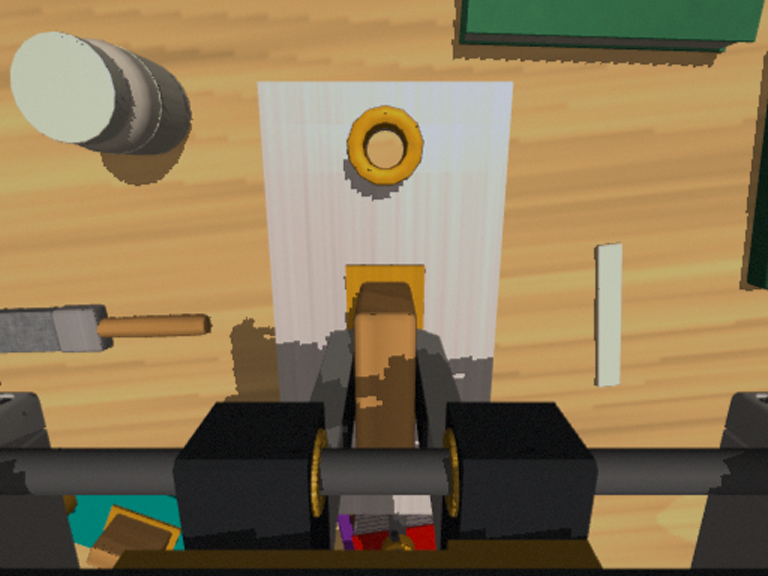

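The plate is held and level, about 6.2 N. I'll carry it to just short of the rod, above it, so the wrist camera can see the rod top.

Emit:
move_arm(rows=[[[0.5, 3, -2], -0.02, 1], [[0.7, 7, -2], -0.04, 1], [[1, 12, -2], -0.05, 1], [[1.3, 17, -2], -0.06, 1], [[1.6, 22, -2], -0.08, 1], [[2, 27, -2], -0.09, 1], [[2.3, 32, -2], -0.1, 1], [[2.5, 36, -2], -0.11, 1], [[2.6, 38.5, -2], -0.11, 1], [[2.6, 39, -2], -0.11, 1]])

```text
t: 7.05
tool_pos: [0.5411, -0.1901, 0.2215]
eef_rot: [-0.001, 1.0, 0.001, -0.001]
force: [-0.2, 0.9, -4.4]
grip_width: 0.0216
```

Emit:
move_arm(rows=[[[0, 0, 0], 0, 1], [[0, 0, 0], 0, 1], [[0, 0, 0], 0, 1]])

```text
t: 7.42
tool_pos: [0.5412, -0.189, 0.2214]
eef_rot: [-0.001, 1.0, 0.002, -0.001]
force: [0.1, 0.6, -5.1]
grip_width: 0.0222
```

```bash
python3 rel.py .542 -.1895 .22 .007
python3 - <<'E'
from plant import robot
from h import *
for n in ["wrist","side","top"]:
    c=robot.capture(n)
    np.savez(n+"4.npz",**{k:np.array(v) for k,v in c.items()})
    if n=="wrist": crop(c["color"],0,0,512,384,1.5,"pics/w4.png")
    if n=="side": crop(c["color"],190,60,180,140,4,"pics/s4.png")
    if n=="top": crop(c["color"],260,90,130,110,6,"pics/t4.png")
E
```

```text
t 7.42 pos [ 0.5412 -0.189   0.2214] yaw 0.0041 tilt [-0.002   0.0026] F [ 0.07  0.58 -5.08] T [ 0.07  0.04 -0.03] w 0.0222 j [-0.49  0.19  1.52  0.    1.43  1.08]
shift cm [0.08 0.05 0.14] turn -0.0029
```

View pics/w4.png

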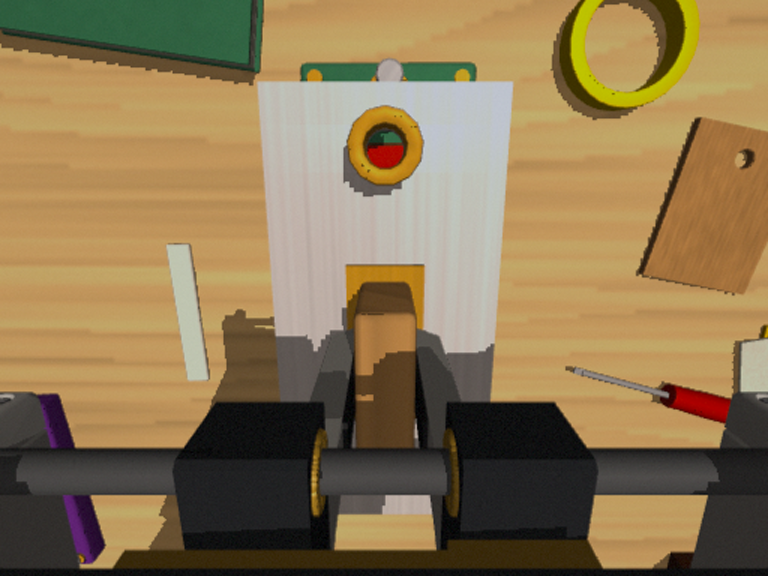

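View pics/s4.png

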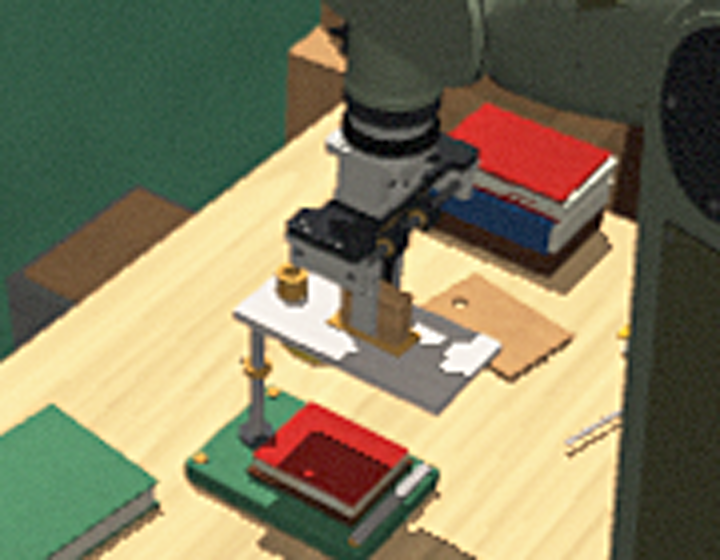

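View pics/t4.png

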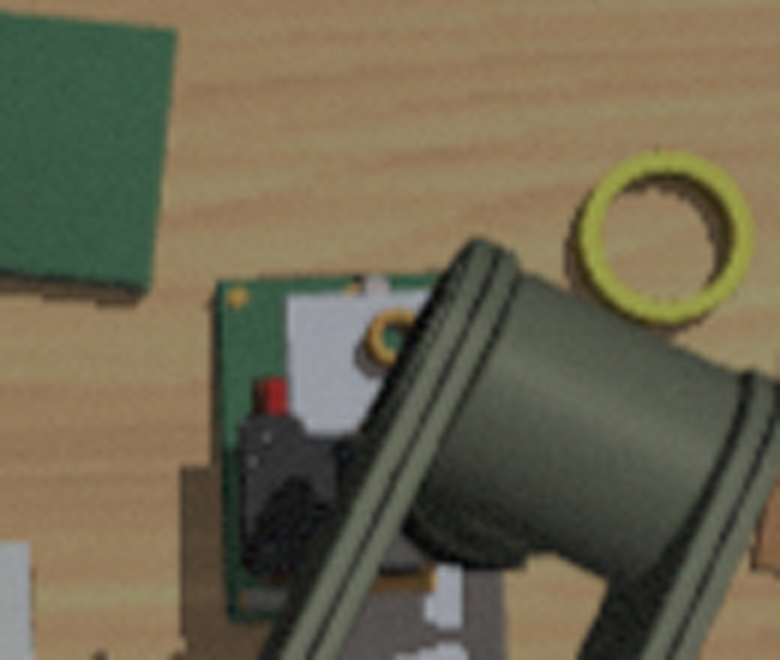

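Emit:
move_arm(rows=[[[-0.6, 0, 0], 0, 1], [[-1.2, 0, 0], 0, 1], [[-1.2, 0, 0], 0, 1], [[-1.2, 0, 0], 0, 1], [[-1.2, 0, 0], 0, 1]])

```text
t: 8.2
tool_pos: [0.5294, -0.1896, 0.2217]
eef_rot: [-0.001, 1.0, 0.002, -0.001]
force: [-0.3, -0.4, -6.1]
grip_width: 0.0213
```

```bash
python3 rel.py .542 -.1895 .22 .007
python3 - <<'E'
from plant import robot
from h import *
c=robot.capture("wrist")
np.savez("w5.npz",**{k:np.array(v) for k,v in c.items()})
crop(c["color"],160,10,200,140,4,"pics/w5.png")
s=robot.sense(); np.savez("w5s.npz",p=s["tool_pos"],q=s["eef_rot"])
E
```

```text
t 8.2 pos [ 0.5294 -0.1896  0.2217] yaw 0.0035 tilt [-0.0014  0.0021] F [-0.27 -0.4  -6.09] T [0.02 0.03 0.02] w 0.0213 j [-0.5   0.17  1.55  0.    1.42  1.07]
shift cm [ 1.26 -0.01  0.17] turn -0.0035
```

View pics/w5.png

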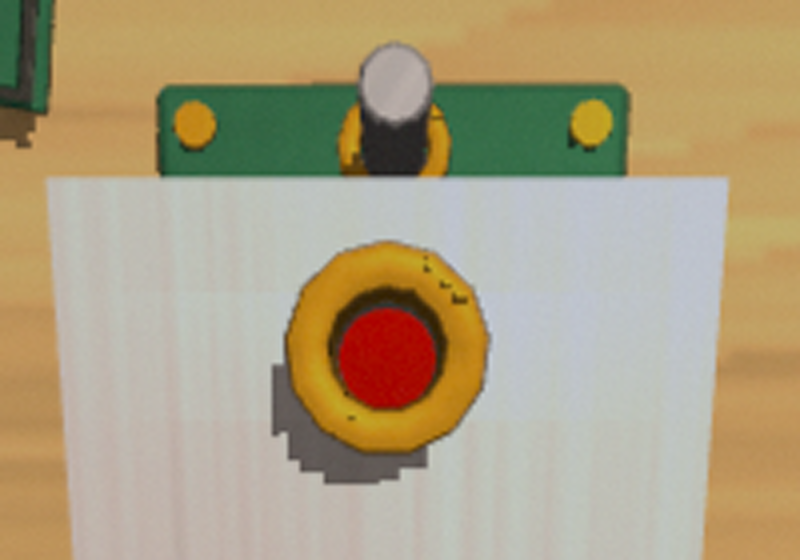

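```bash
cat > m5.py <<'E'
from h import *
from scipy.spatial.transform import Rotation as Ro
_,K,T=load("w5"); s=np.load("w5s.npz"); q=s["q"];R=Ro.from_quat([q[1],q[2],q[3],q[0]]).as_matrix();p=s["p"]
cv=lambda c:(np.array(c,float)+.5)/4-.5+[160,10]
z0=p[2]-.0151
def tl(n,c,z):
    w=ray(cv(c),K,T,z); print(n,np.round(w,4),"tool",np.round(R.T@(w-p),4)); return w
h=tl("hole",[388,349],z0+.032)
tl("FL",[48,178],z0+.01);tl("FR",[729,178],z0+.01)
r=tl("rod",[396,82.5],.1695)
print("cam z",T[:3,3])
# model check: bore top circle & rod circle px
a=np.linspace(0,2*np.pi,60)
for C,rad in ((h,.00775),(h,.014),(r,.007)):
    u=(proj(np.c_[C[0]+rad*np.cos(a),C[1]+rad*np.sin(a),0*a+C[2]],K,T)-[160,10]+.5)*4; print(u.min(0).round(),u.max(0).round())
for x in ([.120,.07],[.120,-.07]): pass
u1=ray(cv([160,86]),K,T,.025);u2=ray(cv([627,86]),K,T,.025);print("base far",u1,u2,"mid",(u1+u2)/2,"yaw",np.arctan2(u1[0]-u2[0],u1[1]-u2[1])*-1, "w",np.linalg.norm(u1-u2))
E
python3 m5.py
```

```text
hole [ 0.6141 -0.1893  0.2385] tool [ 0.0847 -0.0001 -0.017 ]
FL [ 0.6385 -0.1395  0.2165] tool [ 0.1093 -0.0497  0.005 ]
FR [ 0.6388 -0.2388  0.2165] tool [0.1092 0.0496 0.0048]
rod [ 0.6623 -0.1904  0.1695] tool [0.133  0.0014 0.0519]
cam z [ 0.60780539 -0.18953727  0.40061964]
[330. 288.] [447. 410.]
[284. 236.] [493. 457.]
[358.  39.] [435. 126.]
base far [ 0.69522988 -0.12204894  0.025     ] [ 0.69559967 -0.25834634  0.025     ] mid [ 0.69541478 -0.19019764  0.025     ] yaw 0.0027131342222649637 w 0.13629790493572672
```

Calibration is consistent. The hole measures 84.7 mm ahead of the TCP, on axis. The rod is at tool (133.0, 1.4) mm, and the jig yaw is about 0.003. I'll move over the rod, stop 10 mm above it, and check through the bore.

Emit:
move_arm(rows=[[[2, 0.1, 0], 0, 1], [[4, 0.15, 0], 0, 1], [[4.8, 0.15, 0], 0, 1], [[4.83, 0.15, 1.3], 0, 1], [[4.83, 0.15, 2.6], 0, 1], [[4.83, 0.15, 2.6], 0, 1], [[4.83, 0.15, 2.6], 0, 1], [[4.83, 0.15, 2.6], 0, 1]])

```text
t: 9.25
tool_pos: [0.578, -0.1911, 0.1963]
eef_rot: [-0.001, 1.0, 0.002, -0.0]
force: [-0.7, -0.4, -4.4]
grip_width: 0.0216
```

```bash
cat > snap.py <<'E'
import sys
from plant import robot
from h import *
n=sys.argv[1]
c=robot.capture("wrist")
np.savez(n+".npz",**{k:np.array(v) for k,v in c.items()})
s=robot.sense(); np.savez(n+"s.npz",p=s["tool_pos"],q=s["eef_rot"])
crop(c["color"],206,50,100,90,7,"pics/%s.png"%n)
K,T=c["K"],c["cam_to_world"]
from scipy.spatial.transform import Rotation as Ro
q=s["eef_rot"];R=Ro.from_quat([q[1],q[2],q[3],q[0]]).as_matrix();p=s["tool_pos"]
H=p+R@[.0847,-.0001,-.0169]
rod=np.array([.6623,-.1904,.17])
a=np.linspace(0,2*np.pi,90)
for nm,C,rad in (("boretop",H,.00775),("borebot",p+R@[.0847,-.0001,.0151],.00775),("rod flat",rod,.006)):
    u=(proj(np.c_[C[0]+rad*np.cos(a),C[1]+rad*np.sin(a),0*a+C[2]],K,T)-[206,50]+.5)*7; print(nm,u.min(0).round(),u.max(0).round(),"c",u.mean(0).round(1))
E
python3 snap.py w6; python3 rel.py .5773 -.1903 .185 .003
```

```text
boretop [255. 222.] [459. 435.] c [357.2 328.1]
borebot [272. 255.] [442. 433.] c [357.1 343.5]
rod flat [293. 288.] [417. 418.] c [354.7 352.6]
t 9.3 pos [ 0.578  -0.1911  0.1964] yaw 0.0035 tilt [-0.0003  0.0016] F [-1.26  0.08 -3.71] T [-0.03  0.04 -0.03] w 0.0215 j [-0.46  0.28  1.46  0.    1.39  1.11]
shift cm [-0.07 -0.08  1.14] turn 0.0005
```

View pics/w6.png

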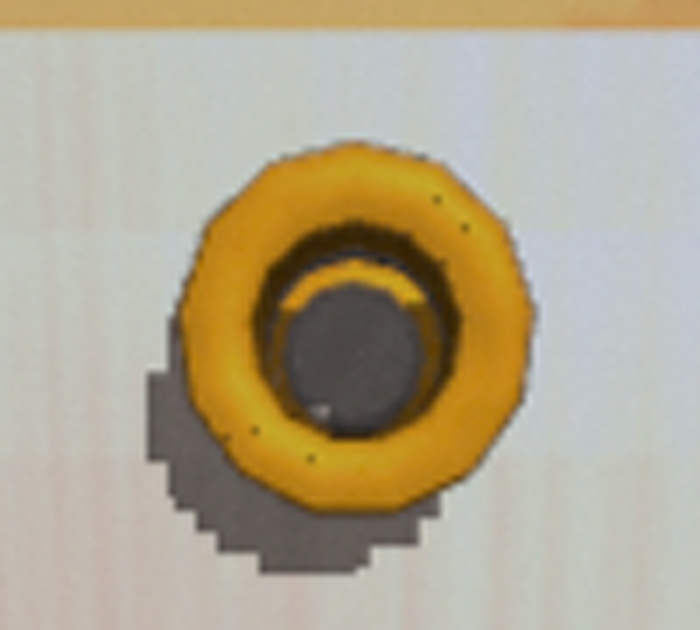

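Through the bore the rod top shows at about (353,355) in the crop, almost concentric. It needs -0.6 mm in x and -0.4 mm in tool y.

Emit:
move_arm(rows=[[[-0.06, -0.04, 0.2], 0, 1], [[-0.06, -0.04, 0.4], 0, 1], [[-0.06, -0.04, 0.6], 0, 1], [[-0.06, -0.04, 0.8], 0, 1], [[-0.06, -0.04, 0.8], 0, 1], [[-0.06, -0.04, 0.8], 0, 1]])

```text
t: 10.05
tool_pos: [0.5774, -0.1907, 0.1884]
eef_rot: [-0.001, 1.0, 0.002, -0.0]
force: [-0.4, -0.1, -4.6]
grip_width: 0.0216
```

```bash
python3 snap.py w7; python3 rel.py .5774 -.1907 .1851 .003
```

```text
boretop [256. 222.] [460. 436.] c [357.9 328.3]
borebot [273. 255.] [443. 433.] c [357.7 343.7]
rod flat [294. 277.] [423. 412.] c [358.9 344. ]
t 10.1 pos [ 0.5775 -0.1907  0.1884] yaw 0.0035 tilt [-0.0001  0.0014] F [ 0.45  0.34 -3.75] T [0.05 0.1  0.02] w 0.0216 j [-0.46  0.29  1.47  0.    1.38  1.11]
shift cm [-0.01 -0.    0.33] turn 0.0005
```

View pics/w7.png

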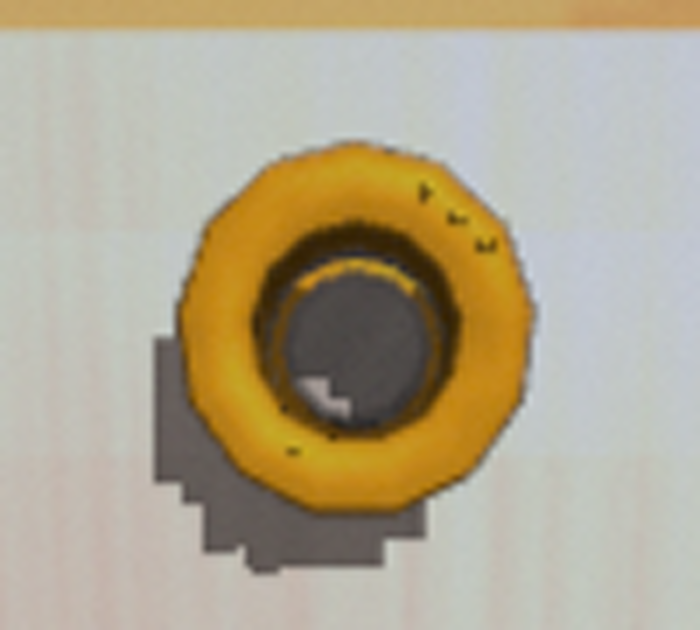

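The rod is concentric in the bore to about 0.2 mm. Starting the engagement.

Emit:
move_arm(rows=[[[0, 0, 0.2], 0, 1], [[0, 0, 0.4], 0, 1], [[0, 0, 0.6], 0, 1], [[0, 0, 0.8], 0, 1], [[0, 0, 1.0], 0, 1], [[0, 0, 1.0], 0, 1]])

```text
t: 10.85
tool_pos: [0.5773, -0.1906, 0.1781]
eef_rot: [-0.001, 1.0, 0.002, -0.0]
force: [0.6, 0.1, -4.9]
grip_width: 0.0219
```

```bash
python3 snap.py w8; python3 rel.py .5773 -.1907 .1684 .003
```

```text
boretop [257. 221.] [461. 435.] c [358.7 327.2]
borebot [274. 254.] [443. 432.] c [358.4 342.7]
rod flat [292. 267.] [428. 410.] c [359.7 338. ]
t 10.9 pos [ 0.5774 -0.1907  0.1783] yaw 0.0034 tilt [-0.0003  0.0016] F [-0.04  0.44 -3.98] T [ 0.04  0.03 -0.01] w 0.022 j [-0.46  0.3   1.49  0.    1.36  1.11]
shift cm [-0.01  0.    0.99] turn 0.0004
```

View pics/w8.png

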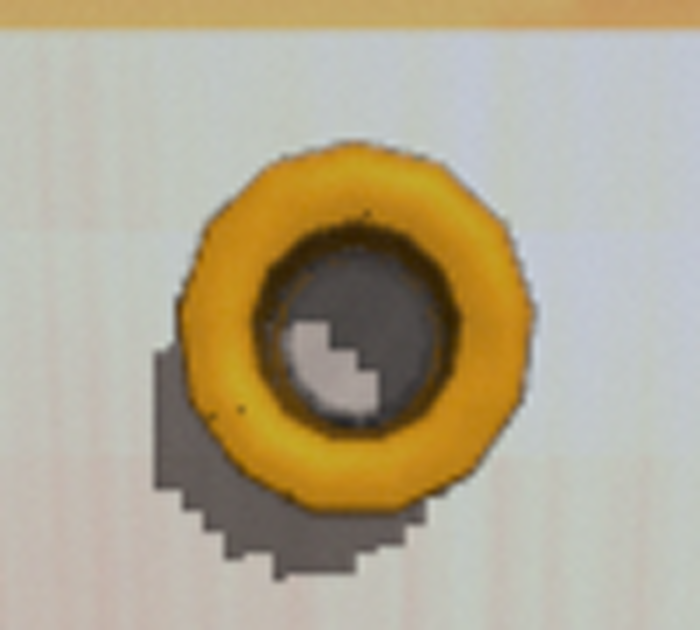

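The rod is 7 mm inside the bore with no lateral force. Sliding further down.

Emit:
move_arm(rows=[[[0, 0, 0.4], 0, 1], [[0, 0, 0.8], 0, 1], [[0, 0, 1.2], 0, 1], [[0, 0, 1.6], 0, 1], [[0, 0, 2.0], 0, 1], [[0, 0, 2.4], 0, 1], [[0, 0, 2.8], 0, 1], [[0, 0, 3.0], 0, 1], [[0, 0, 3.0], 0, 1]])

```text
t: 12.02
tool_pos: [0.5773, -0.1906, 0.1481]
eef_rot: [-0.001, 1.0, 0.002, -0.0]
force: [0.5, 0.5, -4.1]
grip_width: 0.0215
```

```bash
python3 snap.py w9; python3 rel.py .5773 -.1907 .1484 .003
```

```text
boretop [257. 220.] [460. 435.] c [358.5 327. ]
borebot [273. 254.] [443. 432.] c [358.3 342.5]
rod flat [279. 237.] [442. 408.] c [360.3 322. ]
t 12.07 pos [ 0.5774 -0.1906  0.1483] yaw 0.0035 tilt [-0.0004  0.0016] F [-1.05  0.04 -4.68] T [ 0.02 -0.01 -0.03] w 0.0215 j [-0.46  0.33  1.51  0.    1.3   1.11]
shift cm [-0.01  0.01 -0.01] turn 0.0005
```

View pics/w9.png

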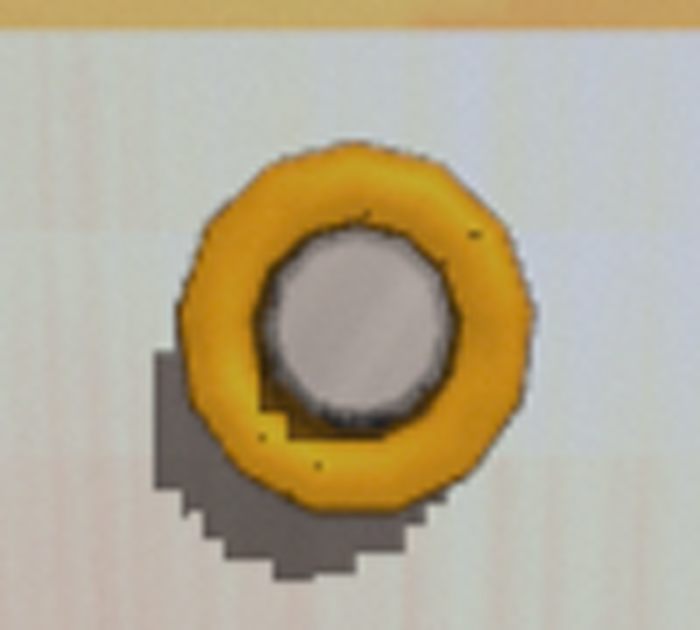

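The rod is centred and now protrudes 5 mm above the bush. Continuing to the collar contact.

Emit:
move_arm(rows=[[[0, 0, 0.3], 0, 1], [[0, 0, 0.6], 0, 1], [[0, 0, 0.9], 0, 1], [[0, 0, 1.2], 0, 1], [[0, 0, 1.5], 0, 1], [[0, 0, 1.8], 0, 1], [[0, 0, 2.1], 0, 1], [[0, 0, 2.1], 0, 1]])

```text
t: 13.08
tool_pos: [0.5776, -0.1907, 0.1274]
eef_rot: [-0.001, 1.0, 0.002, 0.0]
force: [-0.7, 0.8, -2.9]
grip_width: 0.0213
```

```bash
python3 snap.py w10; python3 rel.py .5773 -.1907 .1284 .003;python3 - <<'E'
from plant import robot
from h import *
c=robot.capture("side"); crop(c["color"],200,80,150,120,5,"pics/s10.png")
E
```

```text
boretop [256. 223.] [459. 436.] c [357.4 328.9]
borebot [273. 256.] [442. 434.] c [357.3 344.2]
rod flat [265. 213.] [453. 410.] c [359. 311.]
t 13.12 pos [ 0.5775 -0.1906  0.1274] yaw 0.0035 tilt [0.     0.0014] F [-0.71  0.06 -2.18] T [0.05 0.11 0.01] w 0.0216 j [-0.46  0.35  1.53  0.    1.26  1.11]
shift cm [-0.02  0.01 -0.1 ] turn 0.0005
```

View pics/w10.png

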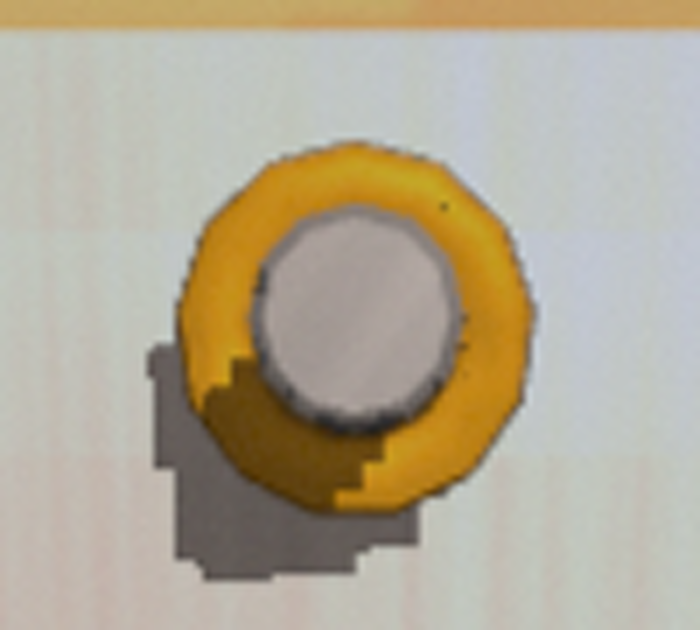

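View pics/s10.png

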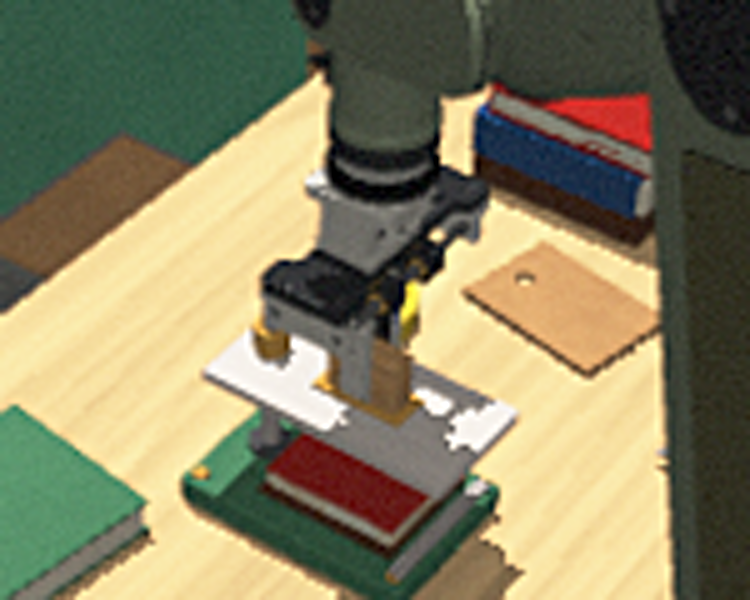

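The collar is now being pushed (vertical force changed by about +2 N). The bush position in the wrist view is unchanged, so the plate has not tipped. Continuing.

Emit:
move_arm(rows=[[[0, 0, 0.2], 0, 1], [[0, 0, 0.4], 0, 1], [[0, 0, 0.6], 0, 1], [[0, 0, 0.8], 0, 1], [[0, 0, 1.0], 0, 1], [[0, 0, 1.2], 0, 1], [[0, 0, 1.2], 0, 1]])

```text
t: 14.05
tool_pos: [0.5777, -0.1906, 0.1151]
eef_rot: [-0.001, 1.0, 0.002, 0.0]
force: [0.1, -0.4, -3.3]
grip_width: 0.0218
```

```bash
python3 snap.py w11; python3 rel.py .5774 -.1907 .1154 .003
```

```text
boretop [256. 222.] [459. 436.] c [357.6 328.8]
borebot [273. 256.] [442. 433.] c [357.4 344.1]
rod flat [256. 194.] [462. 411.] c [358.9 302.1]
t 14.1 pos [ 0.5777 -0.1906  0.1151] yaw 0.0034 tilt [0.0003 0.0014] F [ 0.29  0.29 -3.45] T [-0.06 -0.09  0.07] w 0.0215 j [-0.46  0.36  1.54  0.    1.24  1.11]
shift cm [-0.03  0.   -0.03] turn 0.0004
```

View pics/w11.png

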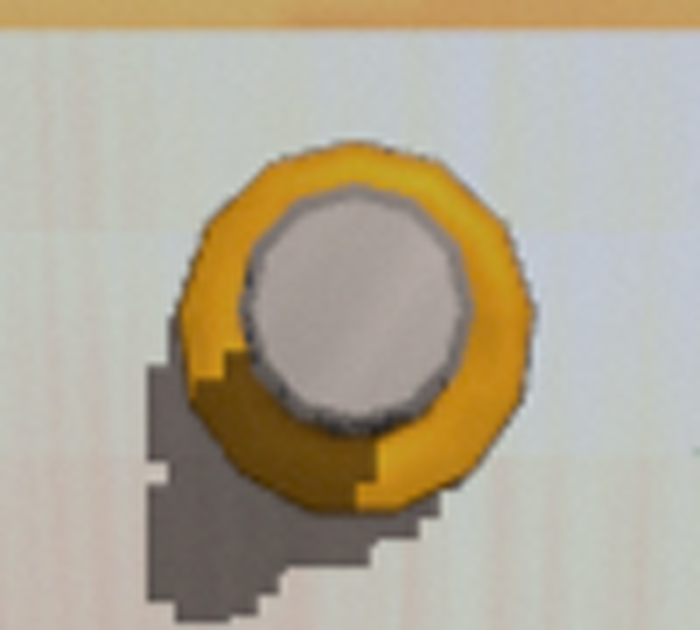

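Emit:
move_arm(rows=[[[-0.02, 0, 0.3], 0, 1], [[-0.02, 0, 0.6], 0, 1], [[-0.03, 0, 0.9], 0, 1], [[-0.03, 0, 1.2], 0, 1], [[-0.03, 0, 1.5], 0, 1], [[-0.03, 0, 1.8], 0, 1], [[-0.03, 0, 2.1], 0, 1], [[-0.03, 0, 2.4], 0, 1], [[-0.03, 0, 2.7], 0, 1], [[-0.03, 0, 2.7], 0, 1]])

```text
t: 15.35
tool_pos: [0.5773, -0.1906, 0.0877]
eef_rot: [-0.001, 1.0, 0.002, 0.0]
force: [0.7, 0.5, -2.8]
grip_width: 0.0215
```

```bash
python3 snap.py w12; python3 rel.py .5774 -.1907 .0884 .003
python3 - <<'E'
from plant import robot
from h import *
c=robot.capture("side"); crop(c["color"],200,80,150,120,5,"pics/s12.png")
E
```

```text
boretop [256. 224.] [460. 438.] c [357.8 330.4]
borebot [273. 257.] [442. 435.] c [357.6 345.6]
rod flat [226. 119.] [492. 401.] c [359.2 259.8]
t 15.4 pos [ 0.5772 -0.1906  0.0878] yaw 0.0033 tilt [-0.0003  0.0015] F [ 1.09  0.52 -2.62] T [-0.   -0.4  -0.02] w 0.0218 j [-0.46  0.39  1.56  0.    1.19  1.11]
shift cm [ 0.02  0.01 -0.06] turn 0.0003
```

View pics/w12.png

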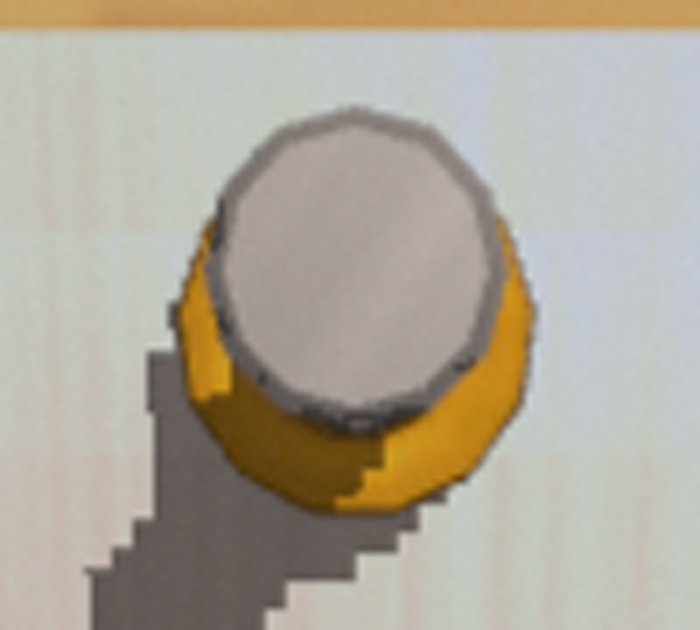

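View pics/s12.png

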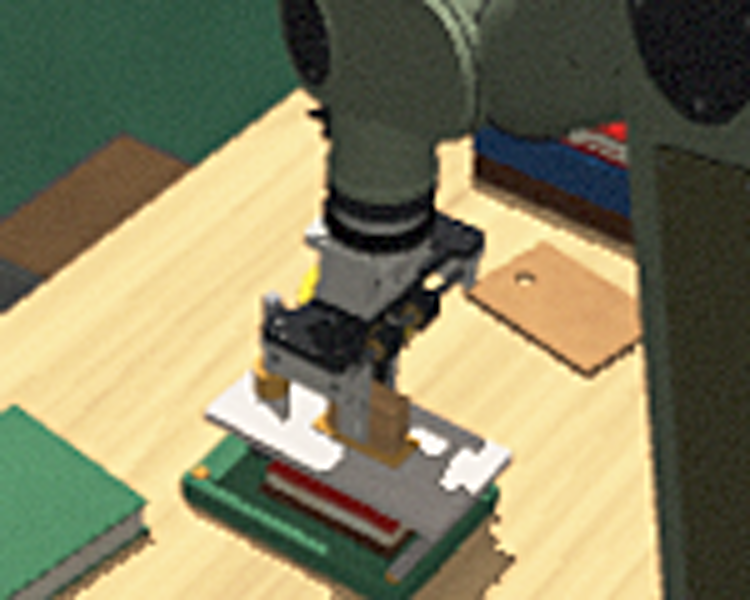

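Emit:
move_arm(rows=[[[0, 0, 0.2], 0, 1], [[0, 0, 0.4], 0, 1], [[0, 0, 0.6], 0, 1], [[0, 0, 0.8], 0, 1], [[0, 0, 1.0], 0, 1], [[0, 0, 1.2], 0, 1], [[0, 0, 1.2], 0, 1]])

```text
t: 16.32
tool_pos: [0.5771, -0.1906, 0.0755]
eef_rot: [-0.001, 1.0, 0.002, -0.0]
force: [1.4, 0.4, -2.3]
grip_width: 0.0213
```

```bash
python3 snap.py w13; python3 rel.py .5774 -.1907 .0754 .003
python3 - <<'E'
from plant import robot
from h import *
c=robot.capture("side"); crop(c["color"],225,130,100,75,7,"pics/s13.png")
E
```

```text
boretop [256. 223.] [459. 437.] c [357.3 329.8]
borebot [272. 257.] [442. 434.] c [357.2 345. ]
rod flat [207.  67.] [513. 393.] c [360.2 229.9]
t 16.38 pos [ 0.577  -0.1905  0.0755] yaw 0.0034 tilt [-0.0008  0.0017] F [ 0.61 -0.21 -2.87] T [-0.01 -0.33  0.04] w 0.0222 j [-0.46  0.41  1.57  0.    1.17  1.11]
shift cm [0.04 0.02 0.01] turn 0.0004
```

View pics/s13.png

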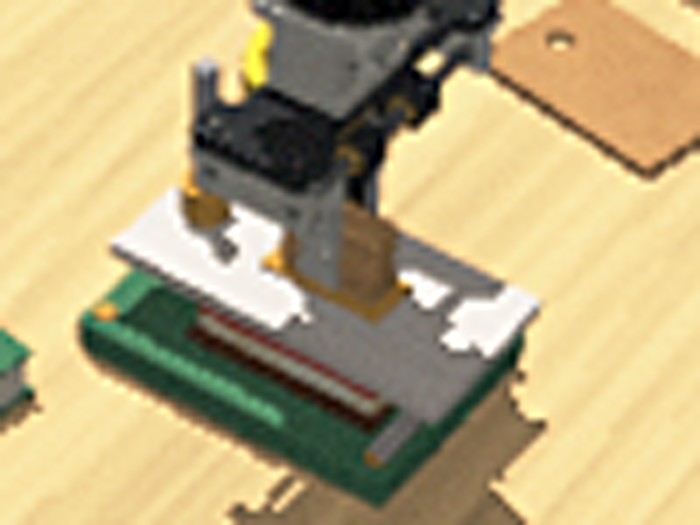

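View pics/w13.png

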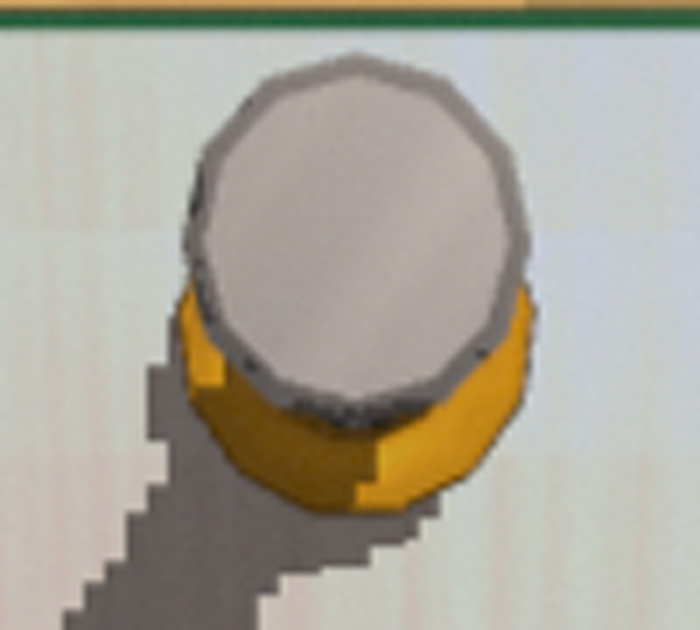

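Emit:
move_arm(rows=[[[0.03, 0.01, 0.1], 0, 1], [[0.03, 0.01, 0.2], 0, 1], [[0.03, 0.01, 0.3], 0, 1], [[0.03, 0.01, 0.3], 0, 1]])

```text
t: 16.92
tool_pos: [0.577, -0.1906, 0.0723]
eef_rot: [-0.001, 1.0, 0.002, -0.001]
force: [-1.0, 0.6, -2.5]
grip_width: 0.0218
```

Emit:
move_arm(rows=[[[0, 0, 0.1], 0, 1], [[0, 0, 0.2], 0, 1], [[0, 0, 0.2], 0, 1]])

```text
t: 17.3
tool_pos: [0.577, -0.1906, 0.0701]
eef_rot: [-0.001, 1.0, 0.002, -0.001]
force: [0.8, 0.1, -2.3]
grip_width: 0.0218
```

```bash
python3 rel.py .5774 -.1907 .0704 .003
```

```text
t 17.3 pos [ 0.577  -0.1906  0.0701] yaw 0.0033 tilt [-0.0014  0.0019] F [ 0.79  0.09 -2.3 ] T [-0.02 -0.18 -0.03] w 0.0218 j [-0.46  0.41  1.57  0.    1.16  1.11]
shift cm [ 0.04  0.01 -0.03] turn 0.0003
```

Emit:
move_arm(rows=[[[0, 0, 0.1], 0, 1], [[0, 0, 0.1], 0, 1]])

```text
t: 17.55
tool_pos: [0.577, -0.1905, 0.069]
eef_rot: [-0.001, 1.0, 0.002, -0.001]
force: [-0.1, -0.8, -2.3]
grip_width: 0.0217
```

Emit:
move_arm(rows=[[[0, 0, 0.1], 0, 1], [[0, 0, 0.1], 0, 1]])

```text
t: 17.8
tool_pos: [0.577, -0.1906, 0.0679]
eef_rot: [-0.001, 1.0, 0.002, -0.001]
force: [0.2, -0.3, -2.1]
grip_width: 0.022
```

Emit:
move_arm(rows=[[[0, 0, 0.1], 0, 1], [[0, 0, 0.1], 0, 1]])

```text
t: 18.05
tool_pos: [0.577, -0.1906, 0.0675]
eef_rot: [-0.001, 1.0, 0.002, -0.001]
force: [-1.9, 0.8, 3.3]
grip_width: 0.0219
```

Contact with the block at underside height of about 52.5 mm, which agrees with the camera estimate of 51–57 mm. Pressing in small steps; the contact force is wrist Fz + 2.3 N.

Emit:
move_arm(rows=[[[0, 0, 0.05], 0, 1], [[0, 0, 0.05], 0, 1]])

```text
t: 18.3
tool_pos: [0.577, -0.1906, 0.0674]
eef_rot: [-0.001, 1.0, 0.002, -0.001]
force: [-3.3, 1.7, 4.0]
grip_width: 0.022
```

```bash
python3 rel.py .5774 -.1907 .0684 .003; python3 snap.py w14; python3 rel.py .5774 -.1907 .0684 .003
```

```text
t 18.3 pos [ 0.577  -0.1906  0.0674] yaw 0.0034 tilt [-0.0013  0.0016] F [-3.25  1.72  4.05] T [0.12 0.22 0.03] w 0.022 j [-0.46  0.42  1.57  0.    1.15  1.11]
shift cm [ 0.04  0.01 -0.1 ] turn 0.0004
boretop [256. 222.] [459. 436.] c [357.8 328.5]
borebot [273. 255.] [442. 433.] c [357.6 343.9]
rod flat [190.  29.] [530. 391.] c [359.9 210.1]
t 18.35 pos [ 0.577  -0.1906  0.0674] yaw 0.0034 tilt [-0.0013  0.0017] F [-3.99  1.61  3.85] T [ 0.1   0.22 -0.04] w 0.0217 j [-0.46  0.42  1.57  0.    1.15  1.11]
shift cm [ 0.04  0.01 -0.1 ] turn 0.0004
```

View pics/w14.png

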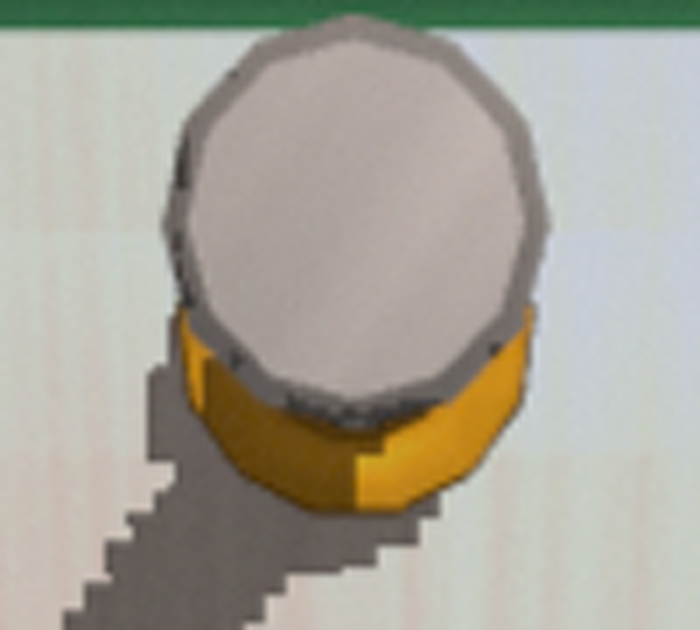

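Emit:
move_arm(rows=[[[-0.03, 0, 0.1], 0, 1], [[-0.03, 0, 0.1], 0, 1], [[-0.03, 0, 0.1], 0, 1]])

```text
t: 18.73
tool_pos: [0.577, -0.1906, 0.0672]
eef_rot: [-0.001, 1.0, 0.002, -0.0]
force: [-3.7, 2.1, 7.1]
grip_width: 0.0218
```

```bash
python3 rel.py .5774 -.1907 .0684 .003
```

```text
t 18.73 pos [ 0.577  -0.1906  0.0672] yaw 0.0035 tilt [-0.0007  0.0016] F [-3.71  2.14  7.06] T [0.19 0.2  0.  ] w 0.0218 j [-0.46  0.42  1.57  0.    1.15  1.1 ]
shift cm [ 0.04  0.01 -0.12] turn 0.0005
```

Emit:
move_arm(rows=[[[-0.06, -0.03, 0.15], 0, 1], [[-0.06, -0.03, 0.15], 0, 1], [[-0.06, -0.03, 0.15], 0, 1]])

```text
t: 19.1
tool_pos: [0.577, -0.1906, 0.0669]
eef_rot: [-0.0, 1.0, 0.002, 0.0]
force: [-3.7, 1.1, 7.2]
grip_width: 0.022
```

```bash
python3 rel.py .5774 -.1907 .0684 .003
```

```text
t 19.1 pos [ 0.577  -0.1906  0.0669] yaw 0.0034 tilt [0.0007 0.001 ] F [-3.66  1.12  7.19] T [ 0.24  0.28 -0.04] w 0.022 j [-0.46  0.42  1.58  0.    1.15  1.1 ]
shift cm [ 0.04  0.01 -0.15] turn 0.0004
```

Emit:
move_arm(rows=[[[-0.05, -0.02, 0.2], 0, 1], [[-0.05, -0.02, 0.25], 0, 1], [[-0.05, -0.02, 0.25], 0, 1]])

```text
t: 19.48
tool_pos: [0.577, -0.1906, 0.0662]
eef_rot: [-0.0, 1.0, 0.002, 0.001]
force: [-4.4, 1.9, 9.9]
grip_width: 0.0221
```

```bash
python3 rel.py .5774 -.1907 .0684 .003
```

```text
t 19.48 pos [ 0.577  -0.1906  0.0662] yaw 0.0035 tilt [0.0015 0.0005] F [-4.45  1.92  9.93] T [ 0.36  0.63 -0.01] w 0.0221 j [-0.46  0.42  1.58  0.    1.15  1.1 ]
shift cm [ 0.04  0.01 -0.22] turn 0.0005
```

Emit:
move_arm(rows=[[[-0.1, -0.04, 0.25], 0, 1], [[-0.15, -0.04, 0.33], 0, 1], [[-0.15, -0.04, 0.33], 0, 1]])

```text
t: 19.85
tool_pos: [0.577, -0.1906, 0.0655]
eef_rot: [0.0, 1.0, 0.002, 0.002]
force: [-3.3, 1.8, 11.8]
grip_width: 0.0218
```

```bash
python3 rel.py .5774 -.1907 .0684 .003
```

```text
t 19.85 pos [ 0.577  -0.1906  0.0655] yaw 0.0034 tilt [ 0.0045 -0.0004] F [-3.28  1.85 11.78] T [0.58 0.65 0.01] w 0.0218 j [-0.46  0.42  1.58  0.    1.14  1.1 ]
shift cm [ 0.04  0.01 -0.29] turn 0.0004
```

Emit:
move_arm(rows=[[[0, -0.02, 0.3], 0, 1], [[0, -0.02, 0.38], 0, 1], [[0, -0.02, 0.38], 0, 1]])

```text
t: 20.23
tool_pos: [0.5771, -0.1906, 0.0645]
eef_rot: [0.0, 1.0, 0.002, 0.002]
force: [-7.5, 2.8, 16.3]
grip_width: 0.0219
```

```bash
python3 rel.py .5774 -.1907 .0684 .003
```

```text
t 20.23 pos [ 0.5771 -0.1906  0.0645] yaw 0.0035 tilt [ 0.0042 -0.0006] F [-7.52  2.79 16.26] T [ 0.62  1.41 -0.05] w 0.0219 j [-0.46  0.42  1.58  0.    1.14  1.1 ]
shift cm [ 0.03  0.01 -0.39] turn 0.0005
```

Emit:
move_arm(rows=[[[-0.1, -0.03, 0.35], 0, 1], [[-0.1, -0.03, 0.35], 0, 1], [[-0.1, -0.03, 0.35], 0, 1]])

```text
t: 20.6
tool_pos: [0.5771, -0.1906, 0.0644]
eef_rot: [0.001, 1.0, 0.002, 0.003]
force: [-6.2, 2.5, 17.6]
grip_width: 0.022
```

```bash
python3 rel.py .5774 -.1907 .0684 .003
```

```text
t 20.6 pos [ 0.5771 -0.1906  0.0644] yaw 0.0036 tilt [ 0.0059 -0.0012] F [-6.19  2.53 17.56] T [ 0.78  1.29 -0.03] w 0.022 j [-0.46  0.42  1.58  0.    1.14  1.1 ]
shift cm [ 0.03  0.01 -0.4 ] turn 0.0006
```

Emit:
move_arm(rows=[[[-0.06, -0.03, 0.28], 0, 1], [[-0.06, -0.03, 0.28], 0, 1], [[-0.06, -0.03, 0.28], 0, 1], [[-0.06, -0.03, 0.28], 0, 1]])

```text
t: 21.1
tool_pos: [0.5771, -0.1906, 0.0644]
eef_rot: [0.001, 1.0, 0.002, 0.003]
force: [-4.2, 3.0, 15.1]
grip_width: 0.0216
```

Emit:
move_arm(rows=[[[-0.06, -0.03, 0.28], 0, 1], [[-0.06, -0.03, 0.28], 0, 1], [[-0.06, -0.03, 0.28], 0, 1], [[-0.06, -0.03, 0.28], 0, 1]])

```text
t: 21.6
tool_pos: [0.5771, -0.1906, 0.0644]
eef_rot: [0.001, 1.0, 0.002, 0.004]
force: [-5.2, 1.9, 15.2]
grip_width: 0.0214
```

```bash
python3 rel.py .5774 -.1907 .0684 .003
```

```text
t 21.6 pos [ 0.5771 -0.1906  0.0644] yaw 0.0036 tilt [ 0.0073 -0.0019] F [-5.24  1.9  15.23] T [ 0.67  1.42 -0.04] w 0.0214 j [-0.46  0.41  1.58  0.    1.14  1.1 ]
shift cm [ 0.03  0.02 -0.4 ] turn 0.0006
```

Holding at about 17.4 N on the block. Half a second more, then unload.

Emit:
move_arm(rows=[[[-0.06, -0.03, 0.27], 0, 1], [[-0.06, -0.03, 0.27], 0, 1], [[-0.06, -0.03, 0.27], 0, 1], [[-0.06, -0.03, 0.27], 0, 1]])

```text
t: 22.1
tool_pos: [0.5771, -0.1905, 0.0644]
eef_rot: [0.001, 1.0, 0.002, 0.004]
force: [-3.9, 1.5, 15.1]
grip_width: 0.0217
```

Emit:
move_arm(rows=[[[0, 0, 0.2], 0, 1], [[0, 0, 0.12], 0, 1], [[0, 0, 0.08], 0, 1], [[0, 0, 0.05], 0, 1], [[0, 0, 0.05], 0, 1]])

```text
t: 22.72
tool_pos: [0.577, -0.1905, 0.0645]
eef_rot: [0.001, 1.0, 0.002, 0.004]
force: [-2.2, 1.0, 5.7]
grip_width: 0.0217
```

```bash
python3 rel.py .5774 -.1907 .0684 .003; python3 snap.py w15;  python3 - <<'E'
from plant import robot
from h import *
c=robot.capture("side"); crop(c["color"],225,130,100,75,7,"pics/s15.png")
E
```

```text
t 22.73 pos [ 0.577  -0.1905  0.0645] yaw 0.0035 tilt [ 0.0075 -0.002 ] F [-2.22  0.97  5.69] T [ 0.41  0.84 -0.  ] w 0.0217 j [-0.46  0.41  1.58  0.    1.14  1.1 ]
shift cm [ 0.04  0.02 -0.39] turn 0.0005
boretop [256. 223.] [459. 436.] c [357.4 329.3]
borebot [272. 256.] [442. 434.] c [357.2 344.5]
rod flat [198. -13.] [549. 363.] c [373.2 175.1]
```

View pics/s15.png

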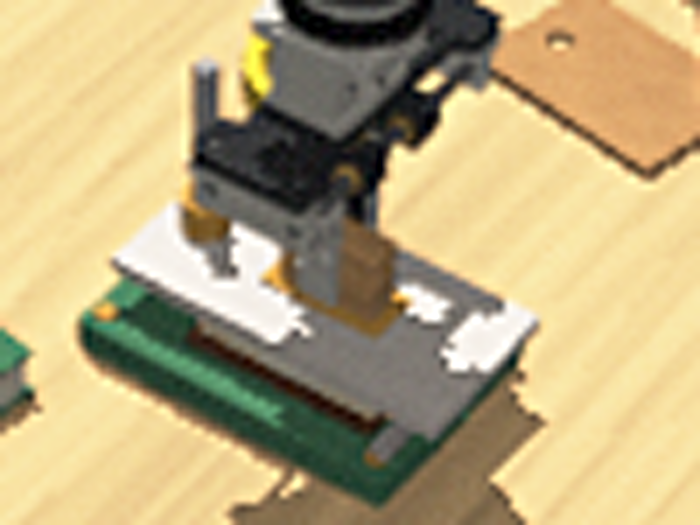

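View pics/w15.png

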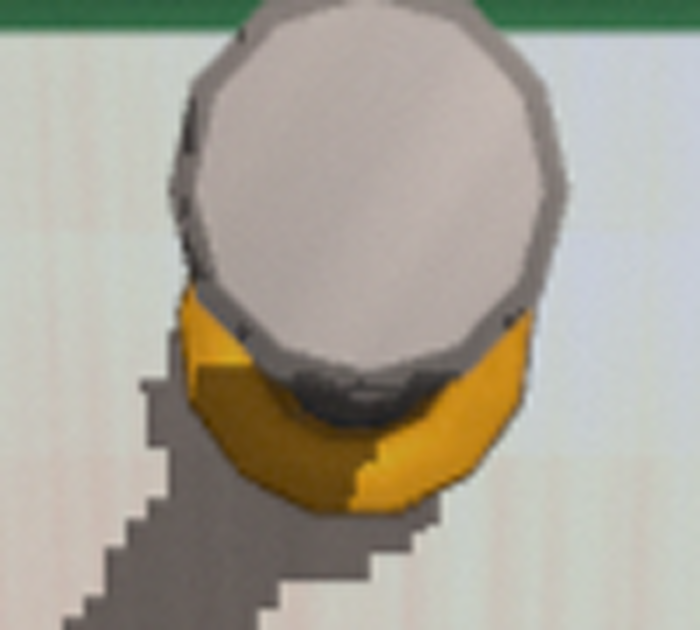

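Pressing is done and unloaded. The tool pitched by about 0.004 rad relative to the grasp, so I'll relax that gently before letting go.

Emit:
move_arm(rows=[[[0.06, 0, 0.1], 0, 1], [[0.12, 0, 0.1], 0, 1], [[0.12, 0, 0.1], 0, 1]])

```text
t: 23.2
tool_pos: [0.5771, -0.1905, 0.0644]
eef_rot: [0.001, 1.0, 0.002, 0.002]
force: [-6.9, 0.8, 9.6]
grip_width: 0.0213
```

```bash
python3 rel.py .5774 -.1907 .0684 .003
```

```text
t 23.2 pos [ 0.5771 -0.1905  0.0644] yaw 0.0035 tilt [ 0.0045 -0.0016] F [-6.92  0.81  9.64] T [0.48 1.26 0.07] w 0.0213 j [-0.46  0.42  1.58  0.    1.14  1.11]
shift cm [ 0.03  0.02 -0.4 ] turn 0.0005
```

Emit:
move_arm(rows=[[[0.02, 0, 0.04], 0, 1], [[0, 0, 0.03], 0, 1], [[0, 0, 0.02], 0, 1]])

```text
t: 23.58
tool_pos: [0.577, -0.1905, 0.0644]
eef_rot: [0.001, 1.0, 0.002, 0.002]
force: [-3.0, 1.2, 3.7]
grip_width: 0.0219
```

Emit:
move_arm(rows=[[[0, 0, 0.01], 0, 3], [[0, 0, 0.01], 0, 4], [[0, 0, 0.01], 0, 4.5], [[0, 0, 0.01], 0, 4.5]])

```text
t: 24.08
tool_pos: [0.577, -0.1905, 0.0641]
eef_rot: [0.001, 1.0, 0.002, 0.002]
force: [0.0, -0.9, -0.1]
grip_width: 0.0449
```

```bash
python3 rel.py .577 -.1907 .2 .003; python3 snap.py w16;python3 - <<'E'
from plant import robot
from h import *
c=robot.capture("side"); crop(c["color"],225,130,100,75,7,"pics/s16.png")
c=robot.capture("wrist"); crop(c["color"],0,0,512,384,1.5,"pics/w16b.png")
E
```

```text
t 24.07 pos [ 0.577  -0.1905  0.0641] yaw 0.0035 tilt [ 0.0041 -0.0013] F [ 0.05 -0.92 -0.09] T [0.04 0.04 0.02] w 0.0449 j [-0.46  0.42  1.58  0.    1.14  1.11]
shift cm [  0.05   0.04 -13.59] turn 0.0005
boretop [256. 222.] [460. 436.] c [357.8 328.7]
borebot [273. 256.] [442. 433.] c [357.6 344.1]
rod flat [195.  -5.] [548. 373.] c [371.6 184.3]
```

View pics/w16b.png

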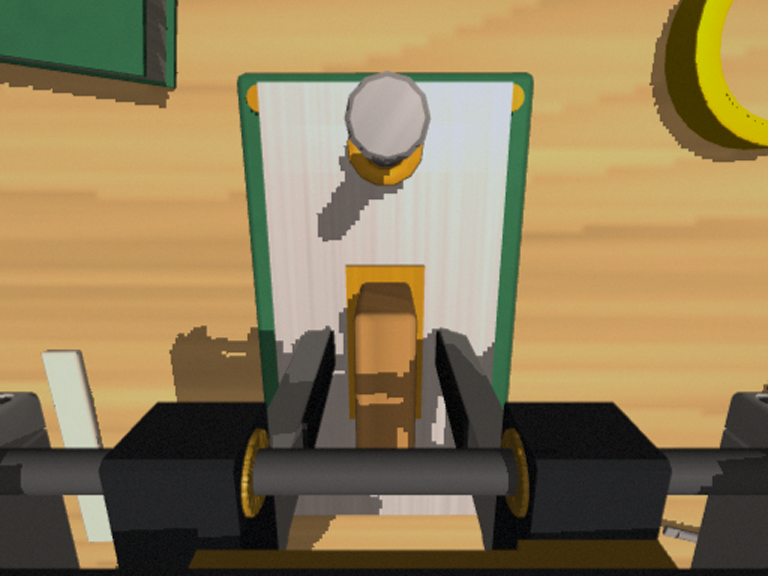

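View pics/s16.png

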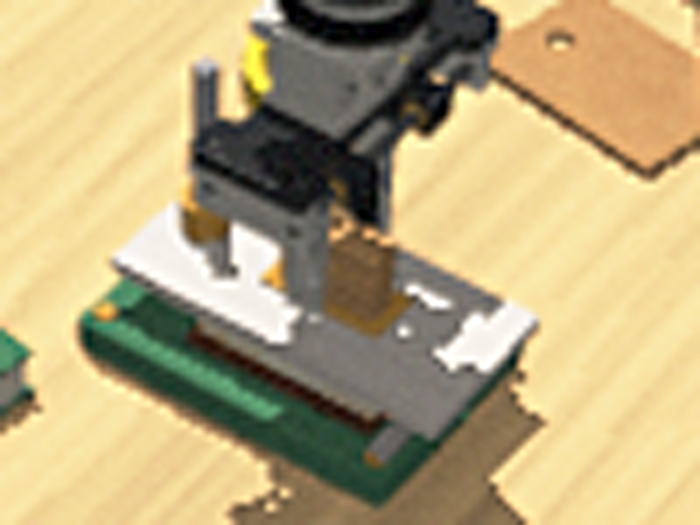

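Released cleanly, and the plate did not move. Withdrawing straight up.

Emit:
move_arm(rows=[[[0, 0, -1], 0, 4.5], [[0, 0, -3], 0, 4.5], [[0, 0, -6], 0, 5], [[0, 0, -9], 0, 6], [[0, 0, -12], 0, 6], [[0, 0, -15], 0, 6], [[0, 0, -17], 0, 6], [[0, 0, -17], 0, 6], [[0, 0, -17], 0, 6]])

```text
t: 25.35
tool_pos: [0.576, -0.1902, 0.2342]
eef_rot: [0.001, 1.0, 0.002, 0.002]
force: [-0.5, 0.1, -0.4]
grip_width: 0.0601
```

Emit:
move_arm(rows=[[[-3, 0, 0], 0, 6], [[-6, 0, 0], 0, 6], [[-9, 0, 0], 0, 6], [[-9, 0, 0], 0, 6], [[-9, 0, 0], 0, 6], [[-9, 0, 0], 0, 6]])

```text
t: 26.1
tool_pos: [0.4867, -0.1905, 0.2336]
eef_rot: [0.001, 1.0, 0.002, 0.002]
force: [0.7, 0.2, -0.2]
grip_width: 0.0602
```

```bash
python3 rel.py .577 -.1907 .2 .003
python3 - <<'E'
from plant import robot
from h import *
for n in ("wrist","side","top"):
    c=robot.capture(n); np.savez(n+"17.npz",**{k:np.array(v) for k,v in c.items()})
    crop(c["color"],0,0,512,384,1.5,f"pics/{n}17.png")
    if n=="side": crop(c["color"],225,130,100,75,7,"pics/s17.png")
    if n=="wrist": crop(c["color"],170,0,160,130,5,"pics/wc17.png")
E
```

```text
t 26.1 pos [ 0.4867 -0.1905  0.2336] yaw 0.0039 tilt [ 0.004  -0.0011] F [ 0.66  0.18 -0.21] T [ 0.03 -0.06  0.03] w 0.0602 j [-0.54  0.07  1.64  0.    1.43  1.03]
shift cm [9.01 0.06 3.39] turn 0.0009
```

View pics/wrist17.png

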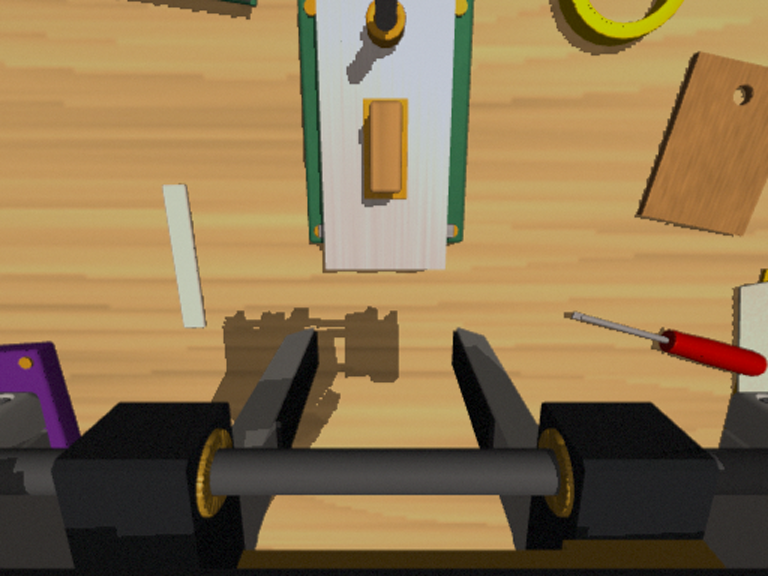

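View pics/s17.png

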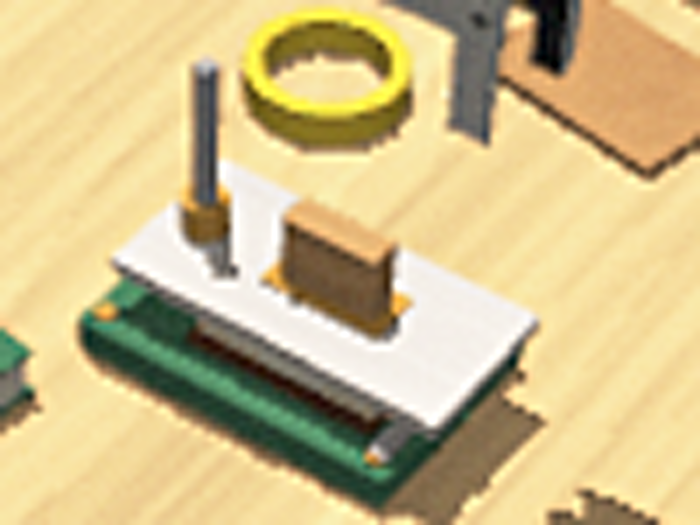

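View pics/top17.png

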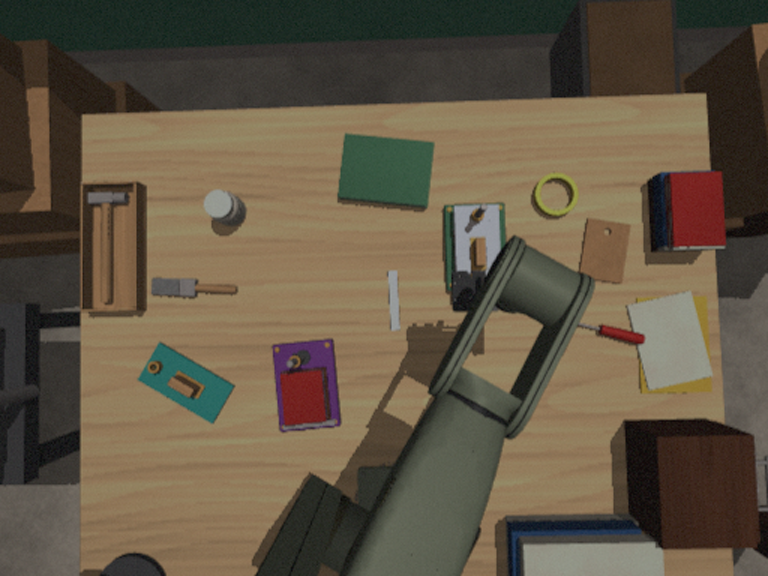

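The wrist and side views show the plate flat and square over the jig. In the wrist view the grip is at (385,147) and the rod comes through the bush at (386,20). Every bystander is where it was. Handing in.

```bash
python3 -c "
from plant import robot
print(robot.sign_off())"
```

```text
the job is handed in; nothing more can be done
None
```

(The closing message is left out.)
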